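# Index the dish on the rotary table by three crank turns

## Task

The dish on the rotary table is getting brass beads round its rim; index it to the place of the next bead by turning the table's hand crank exactly three full turns clockwise, as seen when you face the end of the handle. Finish with the handle where it stood at the start, let go of it, and leave the other things on the bench where they are.

Things in the scene. Friction and masses are not known exactly. Their poses are not given: they have to be found in the camera images.
- rotary_table: 150 mm rotary indexing table of dark cast iron on two steel raising parallels (fixed); a white dish 140 mm across, top at 180 mm, is held on its platter. Origin on the bench under the platter's centre, z up. Its y axis is parallel to the crank's shaft; the crank is on the -y side. The body without crank reaches 130 mm from the centre
- crank_axis (a point): point on the centre line of the crank's level shaft, beside the middle of the handle: 100 mm above the bench, 172 mm along -y and 52 mm along +x from rotary_table's origin, axes as rotary_table's. The handle is parallel to its y and circles in its x-z plane at 50 mm radius. Clockwise (facing the handle's end, looking along +y) takes the handle from the top towards +x
- handle_mid (a point): best gripping point, on the handle's own axis. The handle is a plain black round bar, 22 mm diameter, 75 mm long, parallel to the shaft; it revolves freely on its pin, so it can be held fast while the gripper keeps its direction. It reaches 29 mm outward from this point and 46 mm inward; the steel crank arm's outer side is 48 mm inward, the shaft's nut 45 mm
- crank (a joint): crank angle, rad, counting on over full turns (2 pi each): 0 = handle straight above the shaft, growing clockwise as seen facing the handle's end; pi/2 = handle towards rotary_table's +x. Starts between -2.5 and 2.5. No stops or clicks either way; stays where it is left; needs 2 to 4 N at the handle. Each turn moves the platter 10 degrees
- tape_roll: bystander: roll of masking tape lying flat, 92 mm across, 24 mm high, origin under its centre
- glue_tube: bystander: yellow glue tube with a black cap, lying, 175 mm long, 24 mm high, origin underneath near its middle
- knife: bystander: dark red cutter knife lying flat, 147 mm long, 20 mm high, origin under the middle of its grip
- bead_box: bystander: small clear box with brass beads, 60 x 85 x 28 mm, origin under its centre
- spare_dish: bystander: second white dish standing upright, 140 mm across, 40 mm high, origin under its centre
- pencil_pot: bystander: blue ceramic pot 76 mm across, 95 mm high, with pencils standing out to 190 mm, origin under its centre
- spare_stop: bystander: small aluminium stop block, 22 x 16 x 20 mm, origin under its centre
- hex_key: bystander: steel hex key lying flat, 100 mm long, 6 mm thick, origin near its middle

How it is judged:
By the outcome, as a careful person would: the job done as asked, in the order asked, and still so for the second after the job is handed in, with the robot touching nothing.
It also fails if it takes over 70 s, if anything falls off the work surface, if the arm or the gripper's body presses on something with over 40 N, if the wrist force passes 120 N, or if a joint passes its speed limit or range.

## Robot

A 6-joint arm with a two-finger parallel gripper is mounted at the origin on the work surface. World frame = base frame: x ahead of the robot, y to its left, z up, the work surface at z = 0. Lengths are in m, angles in rad, forces in N, time in s.
With the tool pointing down it reaches from about 0.35 to 1 m from the base axis. Payload 7.1 kg.
Tool frame: the origin (TCP) lies between the finger pads; the fingertips stand 22 mm ahead of it and the grasp point (between the pads) lies 3 mm ahead of it; z points along the fingers, y is the line along which they close (so a half turn about z gives the same grasp; the last joint's range is limited). The gripper opens to 85 mm and grips with 20 to 120 N. Pads are 22 mm wide; open, the fingers measure 114 mm over their backs; the gripper's body (76 mm by 85 mm) begins 54 mm behind the grasp point. The pads swing forward as they close: fully open they stand 13 mm farther back than shut.
Start: joints at [-1.304, 0.423, 1.63, -0, 1.089, -0.019], TCP at [0.176, -0.6, 0.253] pointing down, gripper open.
Joint ranges: [-3, 3], [-0.9, 2.11], [0.09, 2.58], [-1.31, 4.45], [0.11, 2.69], [-2.54, 2.54]. Speed limits (rad/s): [2.39, 2.39, 3.01, 3.14, 3.14, 3.14].

## Interface

Orientations are given as a rotation vector (axis times angle).
In Python, from rig import manip gives the robot as it stands. The module is installed in compiled form; this text tells all that it offers. Calls block until the motion is done:
- manip.move_to(position, orientation): joint-space move of the TCP to a pose.
- manip.servo_line(position, orientation=None, rate=0.15): straight line of the TCP; orientation=None keeps the orientation; rate is the mean speed in m/s.
- manip.set_joints(angles): joint-space move.
- manip.command_gripper(opening, f_grip=None): finger opening in m; f_grip is the grip in N (None keeps the last); returns when the fingers have stopped.
- manip.hold(seconds).
- manip.solve_ik(position, orientation): joint angles nearest the present ones, or None.
- manip.camera(name): name is "scene" or "top" or "wrist"; returns a dict with "image" (420x560x3 uint8, red, green, blue), "fx", "fy", "cx", "cy" (pixels), "cam_to_world" (4x4, takes a point from camera to world coordinates); the wrist camera has in their place "mount" (4x4, takes a point from camera to tool coordinates, whose origin is the TCP and whose axes are the flange's). Camera axes: x right, y down, z forward; pixel columns grow to the right and rows downward; lengths in m; the calibration is good to about 2 mm. A picture is of the moment at which its call begins: read the wrist's pose just before it. There is no depth.
A pose or a line that the arm cannot do raises manip.IKError and nothing moves.
- manip.sign_off(): hands the job in; it is judged then, once.
Readings, each from a call of its own:
- manip.get_time(): time.
- manip.get_joint_positions(): joint angles.
- manip.get_joint_vel(): joint speeds.
- manip.get_tau(): joint torques, N m.
- manip.get_position(): TCP position.
- manip.get_ee_rot(): TCP orientation.
- manip.get_contact_force(): force on the tool from outside, world axes, zero at the start.
- manip.get_torque(): the same for the moment, N m.
- manip.get_width(): finger opening in m.
- manip.get_grip_force(): force on a finger pad.
Only numpy, scipy, OpenCV 4.12 (cv2) and the standard library are available. Lean on these libraries where they do the work, as an engineer would, in place of code of your own. Each camera call takes 0.05 s, during which the arm holds its last target. There are 200 camera calls.

## Working session

There is one attempt and no reset: what is moved stays moved. The work goes in short steps, each a Python script; the robot and the scene stay as the last script left them, time stands still between calls to the robot, and variables do not carry over. Pictures are saved under pics/ and viewed, at most 10 in all, crops included, and the job is handed in when it is done.

```bash
mkdir -p pics; python3 - <<'E'
from rig import manip
import cv2,numpy as np,pickle
d={}
for n in("scene","top"):
    c=manip.camera(n);d[n]=c;cv2.imwrite(f"pics/{n}0.png",c["image"][:,:,::-1]);print(n,c["fx"],c["cx"],c["cy"],np.round(c["cam_to_world"],3).tolist())
pickle.dump(d,open("cams.pkl","wb"));print(manip.get_time(),manip.get_ee_rot())
E
```

```text
scene 502.79849183753606 277.68290989273703 210.922605853542 [[0.03, 0.609, -0.793, 1.586], [1.0, -0.013, 0.028, -0.02], [0.007, -0.793, -0.609, 0.938], [0.0, 0.0, 0.0, 1.0]]
top 434.2135366110661 278.62309178355974 205.7881339637461 [[0.076, -0.974, 0.215, 0.313], [-0.997, -0.075, 0.012, 0.02], [0.004, -0.215, -0.977, 1.127], [0.0, 0.0, 0.0, 1.0]]
0.1 [-3.10818530e+00 -4.47181587e-01  2.40929667e-04]
```

View pics/scene0.png

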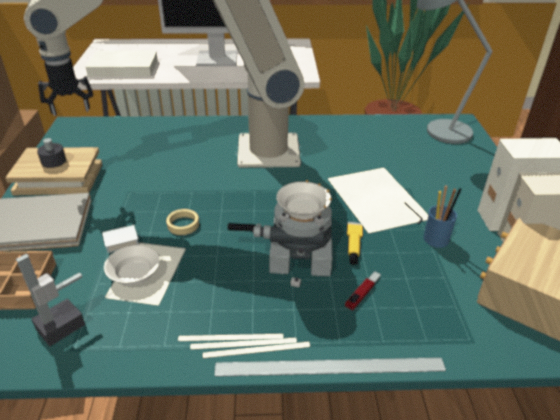

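View pics/top0.png

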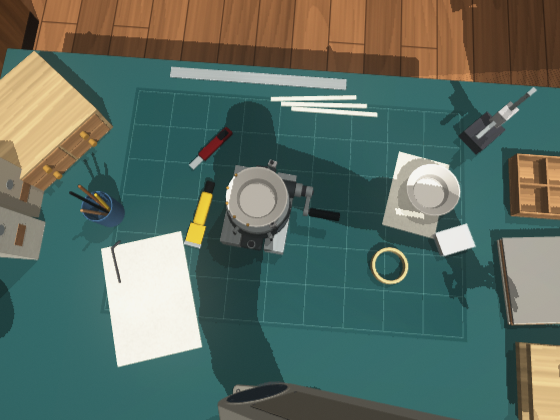

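The scene view shows the table at about (302,225) with the black handle at (229-253, 227). The top view shows the dish rim centred near (259,199) and the handle at (310-340, 210-219). I'll enlarge both for exact pixels.

```bash
python3 - <<'E'
import cv2,numpy as np,pickle
d=pickle.load(open("cams.pkl","rb"))
a=d["scene"]["image"][170:290,215:355,::-1];b=d["top"]["image"][150:270,215:355,::-1]
o=[cv2.convertScaleAbs(cv2.resize(i,(560,480),interpolation=cv2.INTER_CUBIC)[:,:],alpha=1.5,beta=10) for i in(a,b)]
o=[cv2.resize(i,(399,342)) for i in o]
cv2.imwrite("pics/crop.png",np.hstack(o))
for n in d:
    im=d[n]["image"].astype(int); m=(im.max(2)<28).astype(np.uint8)
    x0,y0,x1,y1=(215,205,270,250) if n=="scene" else (295,195,350,230)
    k=np.zeros_like(m);k[y0:y1,x0:x1]=m[y0:y1,x0:x1]
    nl,l,s,c=cv2.connectedComponentsWithStats(k)
    for i in range(1,nl):
        if s[i,4]>30:
            p=np.argwhere(l==i)[:,::-1].astype(np.float32);print(n,s[i],c[i],cv2.minAreaRect(p))
E
```

```text
top [309 209  31  12 221] [324.33484163 214.30316742] ((323.9520263671875, 214.2639923095703), (29.873872756958008, 7.513189315795898), 10.30484676361084)
```

View pics/crop.png

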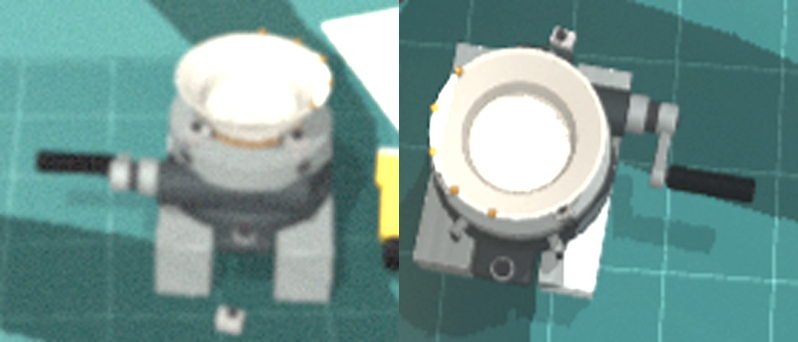

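The crops show the handle's outer end at about scene (228.3,226) and top (340,217). The dish rim is clear in the top view, so I'll triangulate from these.

```bash
cat >h.py <<'E'
import cv2,numpy as np,pickle
from scipy.optimize import least_squares
def ray(c,u,v):
    M=c["cam_to_world"];r=M[:3,:3]@np.array([(u-c["cx"])/c["fx"],(v-c["cy"])/c["fy"],1]);return M[:3,3],r/np.linalg.norm(r)
def onz(c,u,v,z):
    o,r=ray(c,u,v);return o+r*(z-o[2])/r[2]
def proj(c,P):
    p=np.linalg.inv(c["cam_to_world"])@np.append(P,1);return np.array([c["fx"]*p[0]/p[2]+c["cx"],c["fy"]*p[1]/p[2]+c["cy"]])
def tri(a,b):
    (o,r),(p,s)=a,b;t=np.linalg.lstsq(np.c_[r,-s],p-o,rcond=None)[0];A=o+r*t[0];B=p+s*t[1];return (A+B)/2,np.linalg.norm(A-B)
E
python3 - <<'E'
from h import *
d=pickle.load(open("cams.pkl","rb"));T,S=d["top"],d["scene"]
# dish rim: bright, low saturation component in top and scene
C=[]
for c,(x0,y0,x1,y1),seed in((T,(220,160,300,240),(259,199)),(S,(265,175,340,232),(302,200))):
    im=c["image"].astype(int);m=((im.min(2)>105)&(im[:,:,0]>=im[:,:,2]+3)).astype(np.uint8)
    k=np.zeros_like(m);k[y0:y1,x0:x1]=m[y0:y1,x0:x1];k=cv2.morphologyEx(k,cv2.MORPH_OPEN,np.ones((3,3)))
    cs,_=cv2.findContours(k,0,1);q=max(cs,key=cv2.contourArea)
    print(cv2.fitEllipse(cv2.convexHull(q)),cv2.boundingRect(q))
    if c is T:
        P=np.array([onz(c,*p,0.18) for p in q[:,0]]);f=least_squares(lambda x:np.hypot(P[:,0]-x[0],P[:,1]-x[1])-x[2],[.4,.05,.07],loss="soft_l1",f_scale=.001).x;print("rim fit",f)
# handle mask in scene: dark
im=S["image"].astype(int);print(im[219:235,235].max(1),im[227,222:262].max(1))
E_,g=tri(ray(S,228.3,226.3),ray(T,339.5,217));print("outer end",E_,g)
for z in(.08,.1,.12,.14):
    th=np.radians(10.305);cc=np.array([323.95,214.26]);v=np.array([np.cos(th),np.sin(th)])*15.2
    A,B=onz(T,*(cc-v),z),onz(T,*(cc+v),z);print(z,A,B,np.linalg.norm(A-B),np.degrees(np.arctan2(*(A-B)[:2])))
E
```

```text
((256.21978759765625, 196.6088104248047), (60.72937774658203, 61.96764373779297), 72.3331069946289) (226, 167, 62, 60)
rim fit [0.53940997 0.08272484 0.06854303]
((303.55389404296875, 199.42941284179688), (37.50607681274414, 52.963871002197266), 90.9297866821289) (277, 182, 54, 38)
[107 109 104  85  65  33  21  31  32  27  33  59  92 107 111 106] [108 106 108 110  99  75  41  29  28  23  32  30  25  32  27  26  31  29
  29  23  19  25  25  32  17  31  27  30  27  26  29  64 100 118 125 120
 120 112  88  71]
outer end [ 0.52713629 -0.11746725  0.0754833 ] 0.0033717982321707146
0.08 [ 0.53416031 -0.04299773  0.08      ] [ 0.52617363 -0.1171096   0.08      ] 0.07454096821712138 6.150756866716311
0.1 [ 0.52992699 -0.04179851  0.1       ] [ 0.52209287 -0.11449464  0.1       ] 0.0731170327351273 6.150756866716341
0.12 [ 0.52569366 -0.04059929  0.12      ] [ 0.51801211 -0.11187968  0.12      ] 0.07169309725313325 6.150756866716371
0.14 [ 0.52146034 -0.03940007  0.14      ] [ 0.51393135 -0.10926472  0.14      ] 0.07026916177113916 6.150756866716312
```

```bash
cat >>h.py <<'E'
from scipy.spatial.transform import Rotation as Ro
def ori(psi,tilt,flip=1):
    x=np.array([np.cos(psi),np.sin(psi),0]);y=np.array([-np.sin(psi),np.cos(psi),0])
    z=np.array([0,0,-np.cos(tilt)])+y*np.sin(tilt);ty=flip*x
    return Ro.from_matrix(np.c_[np.cross(ty,z),ty,z]).as_rotvec(),z,x,y
E
python3 - <<'E'
from h import *
from rig import manip
psi=np.radians(-6.15);ax=np.array([.572,-.094,.1])
for tilt in(0,.35,.52,.7):
  for fl in(1,-1):
    o,z,x,y=ori(psi,tilt,fl);Q=[]
    for t in np.linspace(0,2*np.pi,13):
        Q.append(manip.solve_ik(ax+.05*(np.sin(t)*x+np.array([0,0,np.cos(t)]))-.003*z,o))
    s=manip.solve_ik(ax+.05*(-.86*x+np.array([0,0,-.5]))-.13*z,o)
    if any(q is None for q in Q):print(tilt,fl,"none",[q is None for q in Q]);continue
    Q=np.array(Q);print(tilt,fl,Q.min(0).round(2),Q.max(0).round(2),None if s is None else np.round(s,2))
print(np.round(manip.camera("wrist")["mount"],3).tolist())
E
```

```text
0 1 [-0.19  0.47  1.7  -0.    0.65 -0.08] [-0.18  0.66  1.93 -0.    0.87 -0.07] [-0.19  0.36  1.86 -0.    0.92 -0.08]
0 -1 none [True, True, True, True, True, True, True, True, True, True, True, True, True]
0.35 1 [-0.37  0.51  1.68  0.42  0.79 -0.62] [-0.33  0.7   1.9   0.49  0.98 -0.49] [-0.44  0.43  1.82  0.38  1.04 -0.55]
0.35 -1 none [True, True, True, True, True, True, False, False, False, False, True, True, True]
0.52 1 [-0.44  0.56  1.65  0.57  0.9  -0.8 ] [-0.39  0.74  1.88  0.64  1.07 -0.64] [-0.54  0.5   1.79  0.52  1.15 -0.72]
0.52 -1 [-0.44  0.56  1.65  0.57  0.9   2.34] [-0.39  0.74  1.88  0.64  1.07  2.5 ] [-0.54  0.5   1.79  0.52  1.15  2.42]
0.7 1 [-0.51  0.62  1.63  0.71  1.05 -0.94] [-0.45  0.8   1.85  0.76  1.19 -0.77] [-0.63  0.59  1.74  0.62  1.27 -0.86]
0.7 -1 [-0.51  0.62  1.63  0.71  1.05  2.2 ] [-0.45  0.8   1.85  0.76  1.19  2.38] [-0.63  0.59  1.74  0.62  1.27  2.28]
[[0.001, -0.953, -0.304, 0.078], [1.0, 0.001, -0.001, -0.0], [0.001, -0.304, 0.953, -0.122], [0.0, 0.0, 0.0, 1.0]]
```

```bash
python3 - <<'E'
from h import *
from rig import manip
psi=np.radians(-6.15);o,z,x,y=ori(psi,.52)
hm=np.array([.530,-.0886,.0755])
manip.move_to(hm-.15*z,o);manip.hold(.3)
p=manip.get_position();r=manip.get_ee_rot();c=manip.camera("wrist")
M=np.eye(4);M[:3,:3]=Ro.from_rotvec(r).as_matrix();M[:3,3]=p;c["cam_to_world"]=M@c["mount"]
pickle.dump(c,open("w1.pkl","wb"));cv2.imwrite("pics/w1.png",c["image"][:,:,::-1])
print(manip.get_time(),p,proj(c,hm),proj(c,hm-.029*y),proj(c,hm+.046*y))
E
```

```text
2.5167 [ 0.5219512  -0.16309409  0.20571765] [279.42210929 200.61192247] [279.41951391 231.4400789 ] [279.42600441 154.34529819]
```

View pics/w1.png

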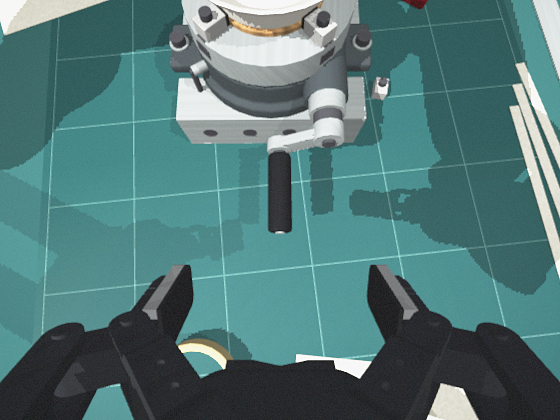

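The wrist view shows the handle at columns 269-291, rows 150-233, which matches the prediction (279, 154-231). The shaft nut is at about (330,142). Next is one joint fit of table pose and crank angle to these points.

```bash
python3 - <<'E'
from h import *
d=pickle.load(open("cams.pkl","rb"));T,S=d["top"],d["scene"];W=pickle.load(open("w1.pkl","rb"))
m=(W["image"].max(2)<62).astype(np.uint8);k=np.zeros_like(m);k[140:245,255:305]=m[140:245,255:305]
nl,l,s,c=cv2.connectedComponentsWithStats(k);i=1+s[1:,4].argmax();print(s[i])
for r in(160,180,200,220,228):
    q=np.where(l[r]==i)[0];print(r,q.min(),q.max(),end="; ")
top=W["image"][120:160,305:350]
def model(p):
    X=np.array([np.cos(p[2]),np.sin(p[2]),0]);Y=np.array([-X[1],X[0],0]);Z=np.array([0,0,1.])
    O=np.array([p[0],p[1],0]);ax=O+.1*Z-.172*Y+.052*X;h=ax+.05*(np.sin(p[3])*X+np.cos(p[3])*Z);return O,ax,h,X,Y,Z
q=np.array([(r,(np.where(l[r]==i)[0].min()+np.where(l[r]==i)[0].max())/2) for r in range(165,226)]);f=np.polyfit(q[:,0],q[:,1],1)
w=lambda r:np.array([np.polyval(f,r),r])
def res(p):
    O,ax,h,X,Y,Z=model(p);e=h-.029*Y
    def lin(c,A,B,pt): # distance of pixel from projected axis
        a,b=proj(c,A),proj(c,B);n=b-a;n=n/np.linalg.norm(n);v=pt-a;return v[0]*n[1]-v[1]*n[0]
    i2=h+.046*Y
    th=np.radians(10.305);cc=np.array([323.95,214.26]);v=np.array([np.cos(th),np.sin(th)])
    return np.r_[lin(W,e,i2,w(170)),lin(W,e,i2,w(220)),lin(T,e,i2,cc-12*v),lin(T,e,i2,cc+12*v),
      lin(S,e,i2,np.array([235,226.8])),lin(S,e,i2,np.array([245,227.0])),
      proj(S,e)[0]-228.3,proj(T,e)[0]-339.3,proj(W,e)[1]-231.,
      .5*(proj(T,O+.18*Z)-[257,197.5]), .5*(proj(W,ax+.045*Y)-[330,142])]
r=least_squares(res,[.539,.083,-.107,-2.1],x_scale=[.01,.01,.05,.1],loss="soft_l1")
print("\n",r.x,res(r.x).round(1));O,ax,h,X,Y,Z=model(r.x);print("ax",ax,"h",h,np.degrees(r.x[2]))
np.save("fit.npy",r.x)
print(proj(T,O+.18*Z),proj(W,ax+.045*Y))
E
```

```text
[ 269  151   23   82 1658]
160 269 290; 180 269 290; 200 269 290; 220 269 291; 228 269 291; 
 [ 0.53836865  0.08378474 -0.09277919 -2.06469505] [-0.1  0.4 -0.1  0.2 -0.3 -0.1 -0.5 -0.6 -0.1 -0.5 -0.5 -0.7  0.8]
ax [ 0.57420987 -0.09229311  0.1       ] h [ 0.53037465 -0.0882144   0.07629689] -5.315856062204274
[255.9480861  196.45520257] [328.65199611 143.58983705]
```

```bash
cat >>h.py <<'E'
def fit():
    p=np.load("fit.npy");o,z,X,Y=ori(p[2],.52);Z=np.array([0,0,1.])
    ax=np.array([p[0],p[1],0])+.1*Z-.172*Y+.052*X
    return p,o,z,X,Y,Z,ax,(lambda t,a=ax,R=.05:a+R*(np.sin(t)*X+np.cos(t)*Z)-.003*z)
E
python3 - <<'E'
from h import *
from rig import manip
p,o,z,X,Y,Z,ax,P=fit();T=P(p[3])
manip.move_to(T-.10*z,o);manip.command_gripper(.05)
manip.servo_line(T,o,rate=.1);manip.hold(.2);print(manip.get_contact_force(),manip.get_position()-T)
manip.command_gripper(.015,50);manip.hold(.3)
print(manip.get_time(),manip.get_width(),manip.get_grip_force(),manip.get_contact_force(),manip.get_position()-T)
cv2.imwrite("pics/w2.png",manip.camera("wrist")["image"][:,:,::-1])
E
```

```text
[-0.3413142   0.46063729  0.24740692] [ 0.00030809 -0.0003861   0.00048218]
5.2833 0.020592234495289994 48.71021211147308 [-2.64072053 -3.62783607  0.37144918] [-9.56178684e-05 -2.03676183e-04 -7.19113361e-05]
```

View pics/w2.png

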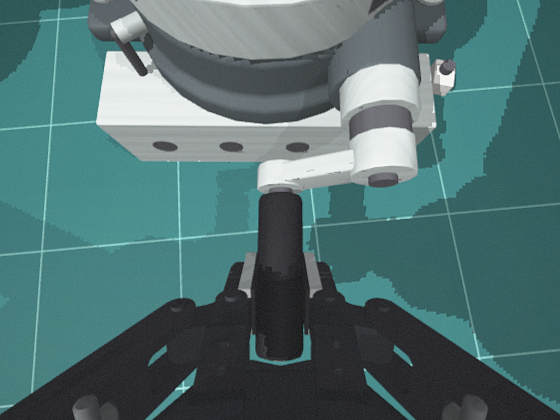

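The handle (columns 258-302, rows 190-358) sits centred between the pads. I'll turn the first 90° and watch the forces.

```bash
cat >>h.py <<'E'
def turn(manip,t0,t1,rate,step=np.radians(10),corr=np.zeros(2)):
    p,o,z,X,Y,Z,ax,P=fit();L=[]
    n=max(1,round(abs(t1-t0)/step))
    for t in np.linspace(t0,t1,n+1)[1:]:
        manip.servo_line(P(t,ax+corr[0]*X+corr[1]*Z),o,rate=rate);F=manip.get_contact_force()
        r=np.sin(t)*X+np.cos(t)*Z;g=np.cos(t)*X-np.sin(t)*Z
        L.append([np.degrees(t-p[3]),F@r,F@g,F@Y,manip.get_width()*1e3])
        if np.linalg.norm(F)>45:print("force stop");break
    return np.array(L)
E
python3 - <<'E'
from h import *
from rig import manip
p=np.load("fit.npy");L=turn(manip,p[3],p[3]+np.pi/2,.04)
print(L.round(1),manip.get_time())
E
```

```text
[[10.   4.5  0.4 -5.4 20.1]
 [20.   5.   0.  -6.2 20.8]
 [30.   4.9  1.8 -7.  20.7]
 [40.   5.8  1.2 -7.  20.3]
 [50.   7.1  1.2 -8.2 20.4]
 [60.   9.3 -0.1 -7.6 20.5]
 [70.   9.6 -0.9 -8.6 20.5]
 [80.  11.1 -1.  -8.7 20. ]
 [90.  11.5 -0.3 -8.6 20.3]] 8.6333
```

Forces are small, so I'll complete the first turn a bit faster and then check.

```bash
python3 - <<'E'
from h import *
from rig import manip
p=np.load("fit.npy");L=turn(manip,p[3]+np.pi/2,p[3]+2*np.pi,.055)
print(L[::2].round(1),manip.get_time())
cv2.imwrite("pics/w3.png",manip.camera("wrist")["image"][:,:,::-1])
E
```

```text
[[ 1.00e+02  9.40e+00 -1.20e+00 -7.20e+00  2.06e+01]
 [ 1.20e+02  2.70e+00  6.00e-01 -5.70e+00  2.03e+01]
 [ 1.40e+02  4.00e-01  1.40e+00 -4.80e+00  2.04e+01]
 [ 1.60e+02 -2.20e+00  2.50e+00 -5.90e+00  2.05e+01]
 [ 1.80e+02 -2.40e+00  3.60e+00 -6.00e+00  2.05e+01]
 [ 2.00e+02 -2.70e+00  4.80e+00 -6.90e+00  2.05e+01]
 [ 2.20e+02 -3.50e+00  3.50e+00 -7.60e+00  2.05e+01]
 [ 2.40e+02 -5.40e+00  3.50e+00 -8.80e+00  2.03e+01]
 [ 2.60e+02 -8.00e+00  2.60e+00 -9.20e+00  2.05e+01]
 [ 2.80e+02 -7.40e+00  1.90e+00 -7.10e+00  2.04e+01]
 [ 3.00e+02 -7.20e+00  2.50e+00 -6.20e+00  2.02e+01]
 [ 3.20e+02 -4.40e+00  1.60e+00 -6.60e+00  2.05e+01]
 [ 3.40e+02 -2.80e+00  1.90e+00 -5.80e+00  2.06e+01]
 [ 3.60e+02 -1.00e-01  2.30e+00 -6.70e+00  2.06e+01]] 16.9583
```

View pics/w3.png

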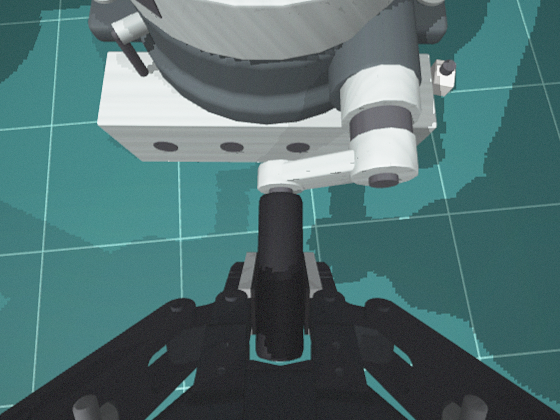

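One turn is done and the handle is held as before. Now the remaining two, then release, back off to the first viewing pose and compare.

```bash
python3 - <<'E'
from h import *
from rig import manip
p,o,z,X,Y,Z,ax,P=fit();L=turn(manip,p[3]+2*np.pi,p[3]+6*np.pi,.055)
print(L[-1].round(2),abs(L[:,1:4]).max(0),L[:,4].min(),L[:,4].max(),manip.get_time())
if L[-1,0]>1079:
    manip.hold(.3);print(manip.get_position()-P(p[3]))
    manip.command_gripper(.05);manip.hold(.2)
    manip.servo_line(P(p[3])-.1*z,o,rate=.1)
    po,zz,_,_=ori(np.radians(-6.15),.52);manip.move_to(np.array([.530,-.0886,.0755])-.15*zz,po);manip.hold(.3)
    W=manip.camera("wrist");cv2.imwrite("pics/w4.png",W["image"][:,:,::-1]);print(manip.get_position(),manip.get_time())
    for n in("w1",0):
        im=pickle.load(open("w1.pkl","rb"))["image"] if n else W["image"]
        m=(im.max(2)<62).astype(np.uint8);k=np.zeros_like(m);k[140:245,255:305]=m[140:245,255:305]
        nl,l,s,c=cv2.connectedComponentsWithStats(k);i=1+s[1:,4].argmax();print(s[i],c[i])
    a=manip.camera("top")["image"];cv2.imwrite("pics/top4.png",a[:,:,::-1])
    b=manip.camera("scene")["image"]
    c0=pickle.load(open("cams.pkl","rb"));f=lambda i:cv2.resize(i[170:290,215:355,::-1],(399,342))
    cv2.imwrite("pics/cmp.png",np.hstack([f(b),cv2.resize(a[150:270,215:355,::-1],(399,342))]))
    for i in(c0["top"]["image"],a):
        m=(i.max(2)<28).astype(np.uint8);k=np.zeros_like(m);k[195:230,295:350]=m[195:230,295:350];print(np.argwhere(k).mean(0)[::-1],k.sum())
E
```

```text
[ 1.080e+03 -3.400e-01  1.680e+00 -6.380e+00  2.029e+01] [14.79169602  4.74508551 11.73162238] 20.047232174153155 21.06652171379549 39.2083
[-3.44838574e-04 -8.46786282e-05  9.42215840e-05]
[ 0.5216729  -0.16211767  0.20490401] 41.9083
[ 269  151   23   82 1658] [279.67129071 191.63389626]
[ 270  153   23   81 1653] [280.8215366  192.83726558]
[324.33484163 214.30316742] 221
[nan nan] 0<stdin>:20: RuntimeWarning: Mean of empty slice.
  ret = um.true_divide(
```

View pics/w4.png

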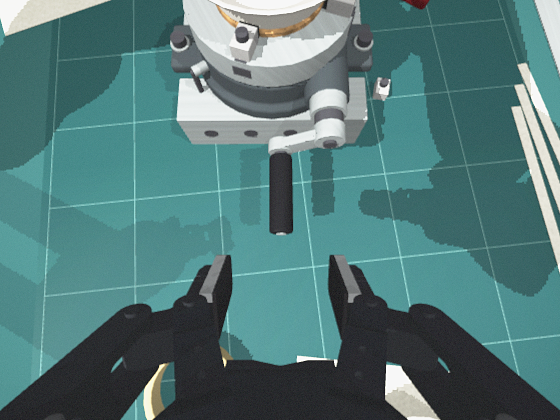

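View pics/cmp.png

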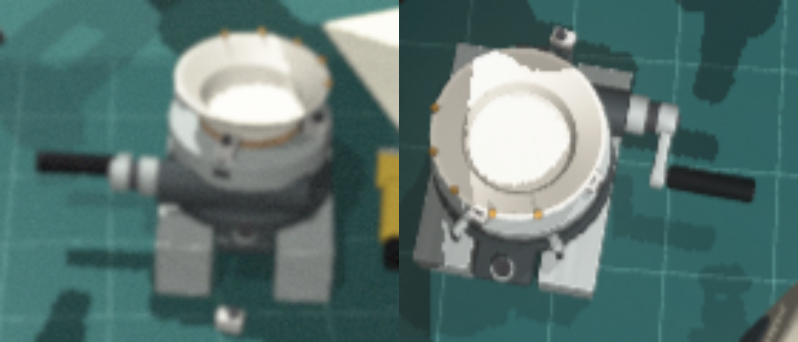

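The handle is back within about 1 px of its first position (centre (280.8,192.8) against (279.7,191.6), with the camera pose about 1 mm different). The platter has advanced by one bead pitch, the gripper is clear and the stop block is unmoved.

```bash
python3 -c "
from rig import manip
print(manip.get_contact_force(),manip.get_time(),manip.sign_off())"
```

```text
the job is handed in; nothing more can be done
[-0.23256073  0.21088714 -0.8392801 ] 42.0083 None
```

I turned the crank three full turns clockwise, left the handle within about 1 mm of where it started, let go of it, and handed the job in at 42 s; the sign-off returned no verdict.

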